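# Return two cleaned prisms to the rotary prism case

### The arm

A 7-joint arm with a two-finger parallel gripper is mounted at the origin on a cart in front of the work surface, level with it; the furniture and walls round the work are solid. World frame = base frame: x ahead of the robot, y to its left, z up, the work surface at z = 0. Lengths are in m, angles in rad, forces in N, time in s.
With the tool pointing down it reaches from about 0.425 to 0.95 m from the base axis. Payload 4.7 kg.
Tool frame: the origin (TCP) lies at the very end of the fingers, on their centre line; the grasp point (between the pads) lies 19 mm behind it; z points along the fingers, y is the line along which they close (so a half turn about z gives the same grasp; the last joint's range is limited). The gripper opens to 87 mm and grips with 3 to 60 N. Pads are 19 mm wide; open, the fingers measure 117 mm over their backs; the gripper's body (75 mm by 190 mm) begins 51 mm behind the grasp point.
Start: joints at [-1.284, 0.469, -0.049, 1.532, 0.024, 1.141, -0.082], TCP at [0.21, 0.642, 0.223] pointing down, gripper open.
Joint ranges: [-2.59, 2.59], [-0.33, 1.99], [-1.39, 1.29], [0.1, 2.45], [-1.04, 4.18], [0.21, 1.99], [-2.66, 2.66]. Speed limits (rad/s): [2.57, 2.57, 3.14, 3.14, 3.14, 3.14, 3.14].

### API

Orientations are given as a unit quaternion [w, x, y, z].
In Python, from workcell import ctrl gives the robot as it stands.
- The arm moves only by the shell command python3 jog.py 'ROWS' [FORCE]. ROWS is a JSON list that holds a single list of rows (three levels of brackets), with 1 to 8 rows, each of 5 numbers: dx, dy, dz in m, then a turn about the tool's z in rad, then the finger opening in m; each row is the pose to reach, as a shift and turn from the pose commanded when the command began, along the tool's axes at that moment; what a row does not reach only later rows make up. A row lasts 1/10 s, in which the tool goes at most 0.05 m and 0.15 rad, less where a joint would pass 70% of its speed; a pose out of reach is approached as far as the arm can. The fingers move at their own pace and stop on an object; FORCE is the grip in N (left out, the last holds). Time passes only in rows, so rows that do not move let the fingers close. It prints the time, the measured TCP pose, the force, the opening and the grip force at its end. Input that does not fit is refused with a message, and nothing moves.
- ctrl.sense(): the state, without advancing time (a new reading comes with each control period).
- ctrl.capture(name): name is "scene" or "top" or "wrist"; returns the picture (420x560x3 uint8, red, green, blue); there is no depth.
- ctrl.calibration(name): a dict with "K" (3x3 intrinsics, pixels), "k1" (the pictures are not rectified: a ray, as slopes to the right and down, at radius r is drawn at 1 + k1 r^2 times it, then the intrinsics apply), "R" (3x3) and "t" (3): a world point X has camera coordinates R X + t. Camera axes: x right, y down, z forward; pixel columns grow to the right and rows downward; lengths in m; the calibration is good to about 2 mm. A picture is of the moment at which its call begins: read the wrist's pose just before it. calibration takes no time and is no camera call; for the wrist camera it gives the pose at the moment of the call.
- ctrl.finish_job(): hands the job in; it is judged then, once.
The state is a dict: "clock": time; "joint_pos": joint angles; "qvel": joint speeds; "joint_efforts": joint torques, N m; "tcp_pos": TCP position; "eef_rot": TCP orientation; "wrist_force": force on the tool from outside, world axes, zero at the start; "torque": the same for the moment, N m; "opening": finger opening in m; "gripper_force": force on a finger pad.
Only numpy, scipy, OpenCV 4.12 (cv2) and the standard library are available. Lean on these libraries where they do the work, as an engineer would, in place of code of your own. Each camera call takes 0.05 s, during which the arm holds its last target. There are 200 camera calls.

### The job

Two loose prisms are back from cleaning and belong in the two empty pockets of the rotary prism case. Turn the case's knob clockwise until the pawl clicks in with the first empty pocket square in the hood's opening, and lay the thinner prism in it; then turn one click further and lay the thicker prism, which stands on end, in the second empty pocket. Each prism must lie flat on its sloping pocket floor like those already in the case, its thick end outward and down against the rim lip; set them in gently and leave the other things on the table where they are.

Things in the scene. Friction and masses are not known exactly. Their poses are not given: they have to be found in the camera images.
- case: rotary prism case fixed on the table: grey round base, 100 mm radius, 9 mm high. A clear hood, a ring from radius 50 mm (49 mm high) to 98 mm (40 mm high) with a rim wall, covers all but a 72 degree opening centred on the case's -x (to the robot, turned to its left). Middle open. Only a prism lying thick end outward passes under it. Origin: centre of the underside; z up; axis of the wheel
- wheel (a joint): wheel angle, rad, grows as the knob turns clockwise from above: 0 with the first empty pocket at its click stop in the middle of the opening, 1.047 (60 degrees) with the second. A stop each 60 degrees. The ratchet bars turning back past a stop, not turning on past it: leave the wheel 0.02 to 0.1 rad past the stop. Stays where left (friction 0.05 N m)
- pawl (a joint): sprung steel pawl behind the knob, riding on the ratchet's teeth, rad: 0 dropped behind a tooth (at a click stop), rising to about 0.15 on a tooth's top just before it drops
- knob_grip (a point): middle of the knob's grip, on the wheel's axis, 62 mm above the table, turning with the wheel. The black bar is 44 mm long (x axis of this point), 13 mm wide (y axis) and 26 mm high (50 to 75 mm above the table), on a round skirt 46 mm across, 6 mm high. Steel ratchet (68 mm across) and pawl lie below, their bracket reaches 54 mm height
- pocket_first (a point): middle of the floor of the first empty pocket, 66 mm from the axis, 25 mm above the table. x points up the slope to the knob, z out of the floor, which falls outward at 35 degrees. Lip at the rim at x = -18 mm, 8 mm high; 5 to 6 mm high guides at the corners leave 36 mm between them for a 30 mm wide prism; sides free for fingers from x = -11 to +12 mm
- pocket_second (a point): the same for the second empty pocket, the one that comes into the opening one click (60 degrees) after the first; same axes and sizes
- prism_thin: thinner prism: clear wedge between black cheeks, 36 mm long, 30 wide, 13 thick at the thick end, 5 at the thin end, 18 g, lying on its flat face, any yaw. Origin: centre of the flat underside; z up through the prism; thick end at -x, thin end at +x. Seated in a pocket, its origin and axes are those of the pocket's point
- thin_heel (a point): middle of the edge between the flat face and the thick end of the thinner prism
- thin_toe (a point): middle of the flat face's edge at the thin end of the thinner prism
- prism_thick: thicker prism, alike: 36 mm long, 30 wide, 18 thick at the thick end, 5 at the thin end, 22 g, standing on the thick end. Origin: centre of the thick end's face; z to the thin end (36 mm); flat face at x = +9 mm, sloping face on the -x side (to the robot's left), width along y. Seated: z along the pocket's x, -x along its z, origin at x = -18, z = 9 mm of the pocket
- thick_heel (a point): middle of the edge between the flat face and the thick end of the thicker prism
- thick_toe (a point): middle of the flat face's edge at the thin end of the thicker prism
- screw_case: bystander: round black and grey screw case, 41 mm across, 25 mm high, loose; origin under its centre
- pen: bystander: black pen lying, 145 mm long (along its y axis), 12 mm wide, 9 mm high, loose; origin under its middle
- data_stick: bystander: green memory stick lying, 54 mm long (along its y axis), 18 mm wide, 8 mm high, loose; origin under its middle
- blue_lens: bystander: blue-rimmed condensing lens lying flat, 45 mm across, 19 mm high, loose; origin under its centre

How it is judged:
By the outcome, as a careful person would: the job done as asked, in the order asked, and still so for the second after the job is handed in, with the robot touching nothing.
It also fails if it takes over 72 s, if anything falls off the work surface, if the arm or the gripper's body presses on something with over 40 N, if the wrist force passes 120 N, or if a joint passes its speed limit or range.

## Working session

There is one attempt and no reset: what is moved stays moved. The work goes in short steps, Python scripts to look and compute and a shell command to move; the robot and the scene stay as the last step left them, time stands still between calls to the robot, and variables do not carry over. Pictures are saved under pics/ and viewed, at most 10 in all, crops included, and the job is handed in when it is done.

```bash
ls; mkdir -p pics
python3 - <<'E'
from workcell import ctrl
import cv2
for n in("scene","top"):
    cv2.imwrite(f"pics/{n}0.png",ctrl.capture(n)[:,:,::-1]);c=ctrl.calibration(n);print(n,c)
print(ctrl.sense())
E
```

```text
jog.py
pics
workcell.py
scene {'K': array([[509.25565171,   0.        , 280.79494689],
       [  0.        , 509.25565171, 212.87850042],
       [  0.        ,   0.        ,   1.        ]]), 'k1': -0.12161421671095236, 'R': array([[-0.56788366, -0.82309516, -0.00474437],
       [-0.5374317 ,  0.37514734, -0.75526925],
       [ 0.6234383 , -0.42635529, -0.65539748]]), 't': array([0.27620075, 0.34509141, 0.58687062])}
top {'K': array([[486.64293717,   0.        , 279.77439252],
       [  0.        , 486.64293717, 202.51490617],
       [  0.        ,   0.        ,   1.        ]]), 'k1': -0.06847176390138264, 'R': array([[-0.00273136, -0.99973628, -0.02280155],
       [-0.9812872 ,  0.00706958, -0.19242   ],
       [ 0.19253045,  0.0218493 , -0.98104772]]), 't': array([-0.03854913,  0.55369575,  0.91831681])}
{'clock': 0.1, 'joint_pos': array([-1.28390452,  0.46937873, -0.0485837 ,  1.53360755,  0.02409849,
        1.14097997, -0.0823263 ]), 'qvel': array([ 0.00088387, -0.00099539,  0.00183899, -0.00126075,  0.00112926,
       -0.0015322 ,  0.0002103 ]), 'joint_efforts': array([ 1.53396064e-03, -5.09168851e+01, -8.09596712e-02, -2.36827648e+01,
       -6.15575560e-02,  3.44681216e-02,  8.02610271e-05]), 'tcp_pos': array([0.20945691, 0.64109982, 0.22157822]), 'eef_rot': array([-1.07768867e-04,  1.57244134e-01,  9.87559357e-01, -8.87550835e-04]), 'wrist_force': array([-0.8174265 , -0.38765122, -1.03940673]), 'torque': array([ 0.0584333 , -0.03923946, -0.03116863]), 'gripper_force': 0.0, 'opening': 0.08664014317461484}
```
View pics/scene0.png

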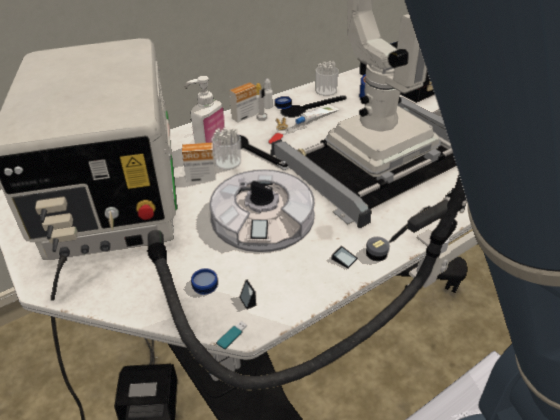

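View pics/top0.png

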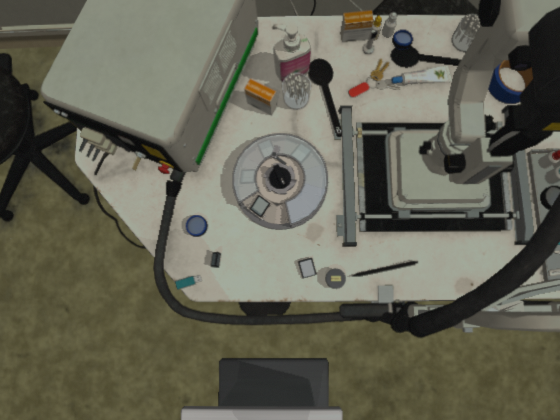

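The scene view shows the case (~262,208), lying thin prism (~344,257), standing thick prism (~248,294), lens (204,281), stick (231,335), screw case (377,249). In the top view they are: case centre (280,180), thin (307,267), thick (214,258), lens (197,225), stick (187,282), screw case (336,278), pen (385,268).

Create h.py:
```python
import numpy as np, cv2
from workcell import ctrl
from scipy.spatial.transform import Rotation as Ro
def ray(c,p):
    K=c['K'];d=cv2.undistortPoints(np.array(p,float).reshape(-1,1,2),K,np.array([c['k1'],0,0,0,0.]),None)[:,0]
    v=np.c_[d,np.ones(len(d))]@c['R'];return -c['R'].T@c['t'],v
def onz(c,p,z):
    o,v=ray(c,p);return o+v*((z-o[2])/v[:,2])[:,None]
def proj(c,X):
    return cv2.projectPoints(np.array(X,float).reshape(-1,1,3),cv2.Rodrigues(c['R'])[0],c['t'],c['K'],np.array([c['k1'],0,0,0,0.]))[0][:,0]
def tri(c1,p1,c2,p2):
    o1,v1=ray(c1,p1);o2,v2=ray(c2,p2);out=[]
    for a,b in zip(v1,v2):
        s=np.linalg.lstsq(np.c_[a,-b],o2-o1,rcond=None)[0];x,y=o1+a*s[0],o2+b*s[1];out.append(np.r_[(x+y)/2,np.linalg.norm(x-y)])
    return np.array(out)
def R():
    s=ctrl.sense();q=s['eef_rot'];return Ro.from_quat(np.r_[q[1:],q[0]]).as_matrix(),s['tcp_pos'],s
def snap(n,f):
    c=ctrl.calibration(n);im=ctrl.capture(n)[:,:,::-1].copy();cv2.imwrite(f'pics/{f}.png',im);np.savez(f'pics/{f}.npz',**c);return c,im
def load(f):return dict(np.load(f'pics/{f}.npz')),cv2.imread(f'pics/{f}.png')
```

Run:
```python
from h import *
np.set_printoptions(precision=4,suppress=True)
c=ctrl.calibration('top')
print(onz(c,[[280,180],[307,267],[214,258],[197,225],[187,282],[336,278],[385,268],[348,110],[348,240],[169,227],[160,280]],0.0))
print(R()[0])
im=cv2.imread('pics/top0.png')
cv2.imwrite('pics/crop.png',cv2.resize(im[120:310,150:400],None,fx=3.2,fy=3.15,interpolation=cv2.INTER_CUBIC))
```

```text
[[ 0.6128 -0.0407  0.    ]
 [ 0.4285 -0.0957  0.    ]
 [ 0.4477  0.0966  0.    ]
 [ 0.5171  0.1341  0.    ]
 [ 0.3984  0.1516  0.    ]
 [ 0.4058 -0.1547  0.    ]
 [ 0.4254 -0.2558  0.    ]
 [ 0.7695 -0.1902  0.    ]
 [ 0.4837 -0.1814  0.    ]
 [ 0.5131  0.1935  0.    ]
 [ 0.4025  0.2081  0.    ]]
[[-0.9505  0.3106 -0.0005]
 [ 0.3106  0.9505 -0.0017]
 [-0.0001 -0.0018 -1.    ]]
```

View pics/crop.png

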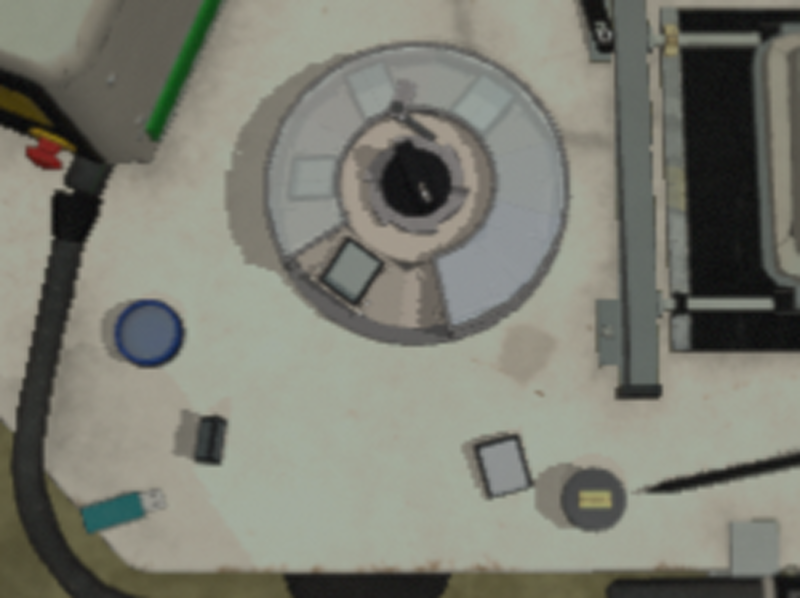

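The crop shows the hood opening from (285,262) to (445,335) around centre (415,190). Filled pockets are at (352,270), (313,177), (372,90) and (487,102), so the wheel sits about 47° before the first stop. The thin prism is at (502,465) and the thick one at (210,440). I'll move in for a wrist view.

```bash
python3 jog.py '[[[0, 0, -0.05, 0, 0.085], [-0.05, -0.05, -0.1, 0, 0.085], [-0.4, -0.54, -0.1, 0, 0.085], [-0.4, -0.54, -0.1, 0, 0.085], [-0.4, -0.54, -0.1, 0, 0.085], [-0.4, -0.54, -0.1, 0, 0.085], [-0.4, -0.54, -0.1, 0, 0.085], [-0.4, -0.54, -0.1, 0, 0.085]]]'
python3 - <<'E'
from h import *
np.set_printoptions(precision=4,suppress=True)
r,p,s=R();print(s['joint_pos']);c=ctrl.calibration('wrist');print(c['K'],r.T@(-c['R'].T@c['t']-p),c['R']@r)
E
```

```text
clock: 0.9
tcp_pos: [0.3204, 0.3176, 0.3112]
eef_rot: [-0.0, 0.157, 0.988, -0.0]
wrist_force: [1.3, -0.2, -0.2]
opening: 0.0849
gripper_force: 0.0
[-0.9558  0.0195  0.0828  1.9146 -0.0018  1.2079  0.3827]
[[325.3891   0.     277.7998]
 [  0.     325.3891 206.0916]
 [  0.       0.       1.    ]] [ 0.0661 -0.0007 -0.1623] [[-0.0002  1.      0.0007]
 [-0.9694 -0.     -0.2457]
 [-0.2457 -0.0008  0.9694]]
```

```bash
python3 jog.py '[[[-0.22, -0.26, 0.03, 0, 0.085], [-0.22, -0.26, 0.03, 0, 0.085], [-0.22, -0.26, 0.03, 0, 0.085], [-0.22, -0.26, 0.03, 0, 0.085], [-0.22, -0.26, 0.03, 0, 0.085], [-0.22, -0.26, 0.03, 0, 0.085], [-0.22, -0.26, 0.03, 0, 0.085], [-0.22, -0.26, 0.03, 0, 0.085]]]'
python3 - <<'E'
from h import *
r,p,s=R();print(s['joint_pos'],s['qvel'])
c,im=snap('wrist','w1')
cv2.imwrite('pics/w1b.png',cv2.resize(im,(800,600),interpolation=cv2.INTER_CUBIC))
E
```

```text
clock: 1.7
tcp_pos: [0.4492, -0.0015, 0.2811]
eef_rot: [0.0, 0.162, 0.987, -0.001]
wrist_force: [0.0, 0.3, 0.1]
opening: 0.0851
gripper_force: 0.0
[-0.57258428  0.02398639  0.49676022  1.98319086 -0.01014267  1.13757051
  1.17273794] [-0.04543256 -0.01379889 -0.10186714  0.01407181 -0.04178773  0.01911887
 -0.06550026]
```

View pics/w1b.png

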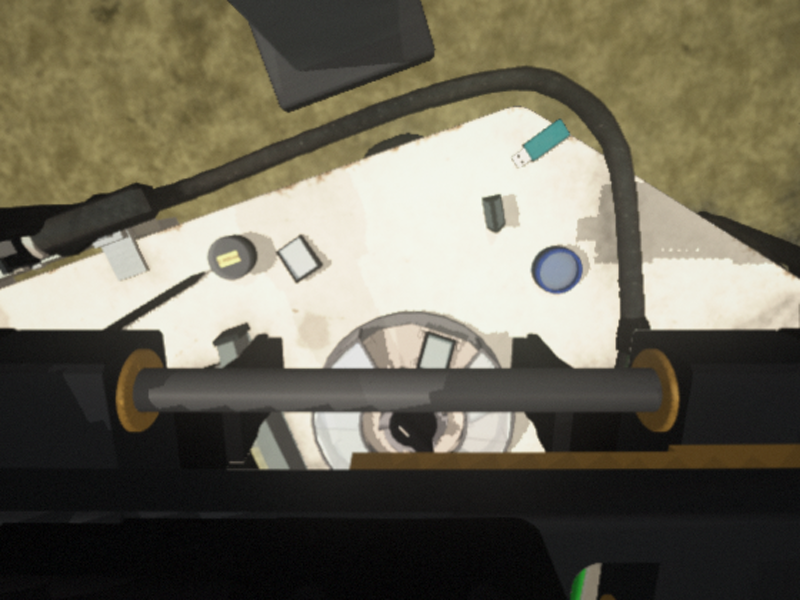

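The wrist view (image up = toward the robot) shows the thin prism at (298,258), the thick one at (494,213), the lens (557,269), the stick (543,143) and the knob (415,430). Now a closer view of the prisms, then one of the knob.

```bash
python3 jog.py '[[[-0.06, 0.02, 0.12, 0, 0.085], [-0.06, 0.02, 0.12, 0, 0.085], [-0.06, 0.02, 0.12, 0, 0.085], [-0.06, 0.02, 0.12, 0, 0.085], [-0.06, 0.02, 0.12, 0, 0.085]]]'
python3 - <<'E'
from h import *
c,im=snap('wrist','w2')
E
python3 jog.py '[[[-0.18, -0.01, -0.05, 0, 0.085], [-0.18, -0.01, -0.05, 0, 0.085], [-0.18, -0.01, -0.05, 0, 0.085], [-0.18, -0.01, -0.05, 0, 0.085], [-0.18, -0.01, -0.05, 0, 0.085], [-0.18, -0.01, -0.05, 0, 0.085]]]'
python3 - <<'E'
from h import *
r,p,s=R();print(s['joint_pos'])
c,im=snap('wrist','w3');_,a=load('w2')
b=np.hstack([cv2.resize(a[60:240,60:480],(800,343))]) 
d=cv2.resize(im[100:300,130:430],(450,300))
o=np.zeros((600,800,3),np.uint8);o[:300]=cv2.resize(a[0:210,0:560],(800,300),interpolation=2);o[300:,:450]=d
z1=a[110:190,130:230]
cv2.imwrite('pics/c2.png',o)
E
```

```text
clock: 2.25
tcp_pos: [0.5111, 0.0058, 0.1611]
eef_rot: [-0.001, 0.157, 0.988, -0.0]
wrist_force: [0.1, -0.4, 0.2]
opening: 0.085
gripper_force: 0.0
clock: 2.9
tcp_pos: [0.6798, -0.0604, 0.2133]
eef_rot: [0.001, 0.157, 0.988, 0.001]
wrist_force: [0.2, 0.4, 0.5]
opening: 0.085
gripper_force: 0.0
[-0.31095115  0.51934498  0.50403345  1.55007951 -0.2682327   1.13939189
  1.50436373]
```

View pics/c2.png

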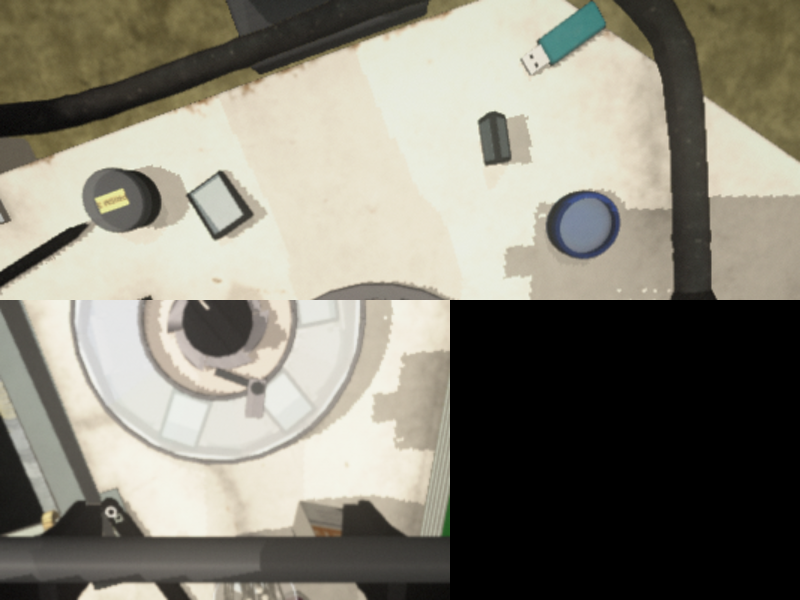

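The c2 picture shows the thin prism at (221,205) (long axis upper-left to lower-right), the thick one standing at (494,138), and below them the knob at (218,328) with a white index line. I'll zoom all of these in one tile.

Run:
```python
from h import *
_,a=load('w2');_,b=load('w3')
z=lambda im,x,y,w,h,W,H:cv2.resize(im[y:y+h,x:x+w],(W,H),interpolation=2)
o=np.zeros((600,800,3),np.uint8)
o[:300,:300]=z(a,125,113,60,60,300,300);o[300:,:300]=z(a,315,65,60,60,300,300)
o[:,300:800]=z(b,170,5,200,240,500,600)
cv2.imwrite('pics/c3.png',o)
```

```text
(no output)
```

View pics/c3.png

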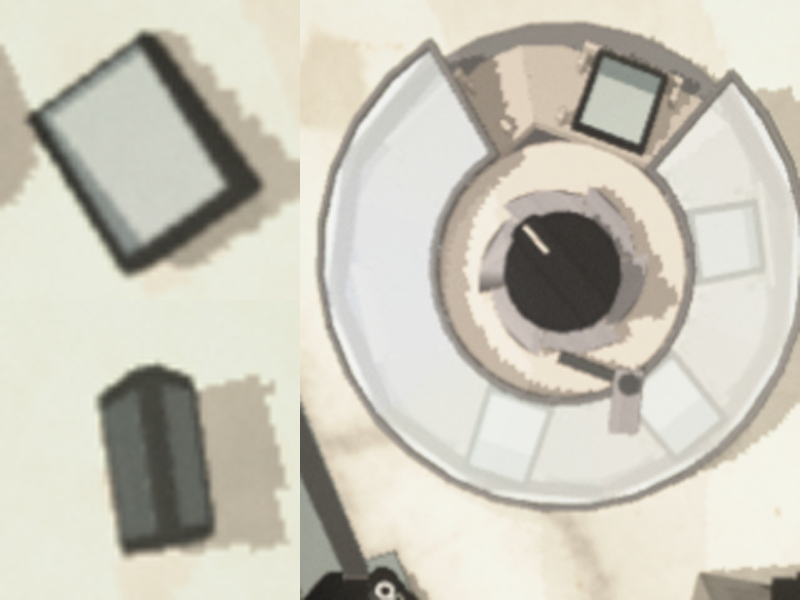

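The zoom shows the thin prism's visible dark end and wider shadow at lower right, so its thick end is away from the robot. The thick prism has its thin-edge stripe in the middle, with the flat face on the left and the sloping face on the right. The knob index (525,228)→(548,252) points at the first empty pocket. Hood corners are at (432,42), (733,72), (495,155) and (655,168). Now the numbers.

Run:
```python
from h import *
np.set_printoptions(precision=4,suppress=True)
c,im=load('w3')
P=lambda l:np.array([[170+(x-300)/2.5,5+y/2.5] for x,y in l])
q=onz(c,P([(440,255),(452,320),(500,380),(565,403),(640,378),(693,260),(688,200)]),.049)[:,:2]
A=np.c_[2*q,np.ones(len(q))];s=np.linalg.lstsq(A,(q**2).sum(1),rcond=None)[0];C=s[:2];print('inner',C,np.sqrt(s[2]+C@C))
q=onz(c,P([(318,255),(335,355),(400,450),(500,500),(570,508),(680,485)]),.040)[:,:2]
A=np.c_[2*q,np.ones(len(q))];s=np.linalg.lstsq(A,(q**2).sum(1),rcond=None)[0];C2=s[:2];print('outer',C2,np.sqrt(s[2]+C2@C2))
ang=lambda v:np.degrees(np.arctan2(v[1],v[0]))
o=onz(c,P([(432,42),(733,72)]),.04)[:,:2];i=onz(c,P([(495,155),(655,168)]),.049)[:,:2]
for n,X in(('o',o),('i',i)):
  print(n,X,[ (ang(x-C)%360,np.linalg.norm(x-C)) for x in X])
k=onz(c,P([(525,228),(548,252)]),.075)[:,:2];print('idx',k,ang(k[0]-k[1])%360,ang(k.mean(0)-C)%360)
a=onz(c,P([(634.5,62)]),.027)[0,:2];b=onz(c,P([(609,140)]),.0395)[0,:2];print('seated',ang(a-b)%360,ang(a-C)%360,ang(b-C)%360,np.linalg.norm(a-C))
c,im=load('w2')
Z=lambda l,x0,y0:np.array([[x0+x/5,y0+y/5] for x,y in l])
# thin: dark contour
g=cv2.cvtColor(im,6);
t=onz(c,Z([(130,270),(260,185)],125,113),0.0);print('thin heel bottom corners?',t)
t2=onz(c,Z([(32,117),(148,35)],125,113),0.005);print('toe top corners',t2)
t3=onz(c,Z([(130,272),(32,117)],125,113),[0.0]);print(t3)
u=onz(c,Z([(124,553),(212,530)],315,65),0.0);print('thick bottom',u)
v=onz(c,Z([(143,375),(165,375),(160,535),(182,530)],315,65),0.036);print('thick top strip',v)
c0,im0=load('w1')
```

```text
inner [ 0.6078 -0.0378] 0.05012654837230876
outer [ 0.607  -0.0392] 0.0988293575466256
o [[ 0.5132 -0.0607]
 [ 0.558   0.0434]] [(np.float64(193.63709917980114), np.float64(0.0972684797738927)), (np.float64(121.4962476173277), np.float64(0.09517379741940489))]
i [[ 0.5594 -0.0512]
 [ 0.5824  0.0044]] [(np.float64(195.45261548654253), np.float64(0.05019343368113283)), (np.float64(121.01449083103576), np.float64(0.049279928487061725))]
idx [[ 0.5898 -0.0483]
 [ 0.6    -0.0432]] 206.66855653253486 211.6421950716193
seated 143.39575569708285 144.04180561096484 144.44870683053412 0.08315158418636379
thin heel bottom corners? [[ 0.4483 -0.1079  0.    ]
 [ 0.4408 -0.0768  0.    ]]
toe top corners [[ 0.4152 -0.1121  0.005 ]
 [ 0.4081 -0.0848  0.005 ]]
[[ 0.4486 -0.1081  0.    ]
 [ 0.4147 -0.1143  0.    ]]
thick bottom [[0.5149 0.0688 0.    ]
 [0.5158 0.0867 0.    ]]
thick top strip [[0.4785 0.0754 0.036 ]
 [0.4796 0.079  0.036 ]
 [0.5063 0.0709 0.036 ]
 [0.5067 0.0748 0.036 ]]
```

```bash
python3 jog.py '[[[0.0756, -0.001, 0.03, -0.76, 0.05], [0.0756, -0.001, 0.06, -0.76, 0.05], [0.0756, -0.001, 0.09, -0.76, 0.05], [0.0756, -0.001, 0.09, -0.76, 0.05], [0.0756, -0.001, 0.09, -0.76, 0.05], [0.0756, -0.001, 0.09, -0.76, 0.05], [0.0756, -0.001, 0.09, -0.76, 0.05]]]'
python3 - <<'E'
from h import *
np.set_printoptions(precision=4,suppress=True)
r,p,s=R();print(s['joint_pos'],np.degrees(np.arctan2(r[1,:2],r[0,:2]))%360,p)
c,im=load('w2')
Z=lambda l,x0,y0:np.array([[x0+x/5,y0+y/5] for x,y in l])
u=onz(c,Z([(124,253),(212,230)],315,65),0.0);print('thick bottom',u)
v=onz(c,Z([(143,75),(165,75),(160,235),(182,230)],315,65),0.036);print('thick top strip',v)
snap('wrist','w4')
E
```

```text
clock: 3.65
tcp_pos: [0.6069, -0.0374, 0.1222]
eef_rot: [0.0, -0.219, 0.976, 0.0]
wrist_force: [0.8, 0.3, 0.8]
opening: 0.0508
gripper_force: 0.0
[-0.2292  0.471   0.2981  1.8138 -0.1747  0.8819  2.1626] [205.3304 115.3304] [ 0.6069 -0.0374  0.1222]
thick bottom [[ 0.4589  0.0842  0.    ]
 [ 0.46    0.1014 -0.    ]]
thick top strip [[0.4311 0.0883 0.036 ]
 [0.4322 0.0918 0.036 ]
 [0.4568 0.0843 0.036 ]
 [0.4571 0.0881 0.036 ]]
```

```bash
python3 jog.py '[[[0, -0.001, 0.04, 0, 0.035], [0, -0.001, 0.064, 0, 0.035], [0, -0.001, 0.064, 0, 0.035], [0, -0.001, 0.064, 0, 0.008], [0, -0.001, 0.064, 0, 0.008], [0, -0.001, 0.064, 0, 0.008], [0, -0.001, 0.064, 0, 0.008]]]' 20; python3 -c "
from h import *
print(R())"
```

```text
clock: 4.4
tcp_pos: [0.6088, -0.0387, 0.0588]
eef_rot: [0.001, -0.22, 0.975, 0.0]
wrist_force: [-0.9, 0.3, 4.6]
opening: 0.013
gripper_force: 19.7
(array([[-9.03168763e-01, -4.29280586e-01,  2.08903121e-03],
       [-4.29280256e-01,  9.03171118e-01,  6.26632972e-04],
       [-2.15575403e-03, -3.30824530e-04, -9.99997622e-01]]), array([ 0.6088375 , -0.03874442,  0.05876233]), {'clock': 4.4, 'joint_pos': array([-0.20584331,  0.55489375,  0.27284699,  1.85125012, -0.20834876,
        0.76100409,  2.19376956]), 'qvel': array([ 0.00039907, -0.00401909, -0.00151636, -0.00094899, -0.0042053 ,
        0.00414711,  0.00148454]), 'joint_efforts': array([  0.18402664, -45.45159101,   4.12478015, -16.51206672,
         0.23472821,  -0.28103136,   0.14038577]), 'tcp_pos': array([ 0.6088375 , -0.03874442,  0.05876233]), 'eef_rot': array([ 1.08785767e-03, -2.20032805e-01,  9.75491863e-01,  7.58100742e-05]), 'wrist_force': array([-0.91364107,  0.32644427,  4.60671665]), 'torque': array([ 0.25011789,  0.22211165, -0.03294185]), 'gripper_force': 19.723319113254547, 'opening': 0.012986226577697435})
```

```bash
python3 jog.py '[[[0, 0, 0, 0.15, 0.008], [0, 0, 0, 0.3, 0.008], [0, 0, 0, 0.45, 0.008], [0, 0, 0, 0.6, 0.008], [0, 0, 0, 0.75, 0.008], [0, 0, 0, 0.86, 0.008], [0, 0, 0, 0.86, 0.008]]]'
cat > st.py <<'E'
from h import *
np.set_printoptions(precision=4,suppress=True)
r,p,s=R();print('yaw x,y',np.degrees(np.arctan2(r[1,:2],r[0,:2]))%360,'F',s['wrist_force'],'T',s['torque'],'open',s['opening'],'j',s['joint_pos'],p)
E
python3 st.py; python3 -c "
from h import *
snap('wrist','w5');snap('scene','s5');snap('top','t5')"
```

```text
clock: 5.1
tcp_pos: [0.6088, -0.0405, 0.0588]
eef_rot: [0.001, 0.207, 0.978, -0.001]
wrist_force: [-0.7, -2.9, 6.4]
opening: 0.0128
gripper_force: 20.0
yaw x,y [156.07    66.0699] F [-0.7202 -2.888   6.4238] T [-0.6419  0.2041 -0.0545] open 0.012762480277723271 j [-0.3677  0.5897  0.5032  1.861  -0.386   0.7863  1.4935] [ 0.6088 -0.0405  0.0588]
```

```bash
for i in 1 2 3 4; do python3 jog.py '[[[0, 0, 0, -0.02, 0.008], [0, 0, 0, -0.02, 0.008]]]' >/dev/null; python3 st.py|cut -c1-130; done
```

```text
yaw x,y [157.3262  67.3262] F [-1.1019 -2.7872  5.7864] T [-0.6517  0.2422 -0.0782] open 0.012782937665608746 j [-0.3622  0.5881  
yaw x,y [158.4234  68.4235] F [-1.6378 -3.3714  4.7829] T [-0.6423  0.2303 -0.2414] open 0.013289017761191388 j [-0.3584  0.587   
yaw x,y [159.5376  69.5377] F [-1.1166 -2.1727  5.9883] T [-0.6214  0.2833 -0.4247] open 0.01306627754912896 j [-0.3547  0.586   0
yaw x,y [160.658  70.658] F [-1.7816 -3.209   5.3501] T [-0.6261  0.1844 -0.4879] open 0.013256897442046892 j [-0.351   0.5849  0.
```

The backward torque rises from about 157.5°, so the pawl is in and the stop agrees with the image (157.9°). I'll go forward to about 154.8° and release.

```bash
python3 jog.py '[[[0, 0, 0, 0.06, 0.008], [0, 0, 0, 0.105, 0.008], [0, 0, 0, 0.105, 0.008], [0, 0, 0, 0.105, 0.008]]]' ; python3 st.py; python3 jog.py '[[[0, 0, 0, 0, 0.04], [0, 0, 0, 0, 0.04], [0, 0, 0, 0, 0.04], [0, 0, -0.03, 0, 0.04], [0, 0, -0.08, 0, 0.06], [0, 0, -0.08, 0, 0.06]]]'; python3 st.py
```

```text
clock: 6.45
tcp_pos: [0.6088, -0.0405, 0.0588]
eef_rot: [0.001, 0.219, 0.976, -0.0]
wrist_force: [-0.9, -2.7, 5.1]
opening: 0.0131
gripper_force: 20.0
yaw x,y [154.7463  64.7463] F [-0.9217 -2.7458  5.0548] T [-0.7003  0.2228 -0.0852] open 0.01309182897524317 j [-0.3707  0.5907  0.508   1.8612 -0.3908  0.7872  1.4749] [ 0.6088 -0.0405  0.0588]
clock: 7.05
tcp_pos: [0.6123, -0.0396, 0.1433]
eef_rot: [0.006, 0.218, 0.976, 0.001]
wrist_force: [1.1, -0.5, 0.3]
opening: 0.0484
gripper_force: 0.0
yaw x,y [154.7635  64.7665] F [ 1.0618 -0.5483  0.3467] T [-0.0219 -0.0678  0.0155] open 0.048384203458115754 j [-0.4205  0.486   0.5697  1.8026 -0.3206  0.9338  1.4172] [ 0.6123 -0.0396  0.1433]
```

```bash
python3 jog.py '[[[0.142, -0.128, 0, 1.2, 0.06], [0.142, -0.128, 0, 1.2, 0.06], [0.142, -0.128, 0, 1.2, 0.06], [0.142, -0.128, 0, 1.2, 0.06], [0.142, -0.128, 0, 1.2, 0.06], [0.142, -0.128, 0, 1.2, 0.06], [0.142, -0.128, 0, 1.2, 0.06], [0.142, -0.128, 0, 1.2, 0.06]]]' >/dev/null; python3 jog.py '[[[0, 0, 0, 0.66, 0.05], [0, 0, 0, 1.32, 0.05], [0, 0, 0, 1.32, 0.05], [0, 0, 0, 1.32, 0.05], [0, 0, 0, 1.32, 0.05], [0, 0, 0, 1.32, 0.05], [0, 0, 0, 1.32, 0.05], [0, 0, 0, 1.32, 0.05]]]'; python3 st.py;  python3 jog.py '[[[0, 0, 0, 0.12, 0.044], [0, 0, 0, 0.12, 0.044], [0, 0, 0, 0.12, 0.044]]]'>/dev/null; python3 st.py; python3 -c "
from h import *
snap('top','t6');snap('scene','s6')"
```

```text
clock: 8.65
tcp_pos: [0.425, -0.0937, 0.1371]
eef_rot: [0.0, 0.989, 0.147, -0.0]
wrist_force: [-0.3, -1.0, -0.8]
opening: 0.0501
gripper_force: 0.0
yaw x,y [ 16.9302 286.9302] F [-0.2547 -0.9704 -0.8461] T [-0.0751  0.138   0.0419] open 0.0501295277898932 j [-0.872   0.3908  1.2448  2.2119 -0.4949  0.8624 -0.5893] [ 0.425  -0.0937  0.1371]
yaw x,y [ 10.5366 280.5366] F [-0.3808 -0.33   -0.9457] T [-0.0672  0.2242 -0.0479] open 0.044405752803555534 j [-0.8753  0.3953  1.2521  2.2119 -0.5012  0.8653 -0.6933] [ 0.4249 -0.0939  0.1372]
```

```bash
python3 jog.py '[[[0.0043, 0.002, 0.05, 0, 0.044], [0.0043, 0.002, 0.1, 0, 0.044], [0.0043, 0.002, 0.12, 0, 0.044], [0.0043, 0.002, 0.132, 0, 0.044], [0.0043, 0.002, 0.132, 0, 0.044]]]' 8; python3 st.py; python3 jog.py '[[[0, 0, 0, 0, 0.02], [0, 0, 0, 0, 0.02], [0, 0, 0, 0, 0.02], [0, 0, 0, 0, 0.02]]]' 8; python3 st.py
```

```text
clock: 9.55
tcp_pos: [0.4285, -0.0953, 0.0042]
eef_rot: [-0.0, 0.996, 0.091, -0.002]
wrist_force: [-0.9, 0.5, 0.2]
opening: 0.0441
gripper_force: 0.0
yaw x,y [ 10.3945 280.3943] F [-0.8766  0.5097  0.1766] T [-0.116   0.1331 -0.0187] open 0.044067582028001186 j [-0.5406  0.5993  0.8594  2.2882 -0.8396  0.6108 -0.4246] [ 0.4285 -0.0953  0.0042]
clock: 9.95
tcp_pos: [0.4303, -0.0953, 0.0061]
eef_rot: [-0.0, 0.996, 0.09, 0.001]
wrist_force: [0.0, -0.1, 3.9]
opening: 0.0295
gripper_force: 7.9
yaw x,y [ 10.3843 280.3843] F [ 0.0294 -0.0797  3.8569] T [0.0068 0.2193 0.0299] open 0.029513120534657964 j [-0.5441  0.5958  0.8633  2.2871 -0.8394  0.6111 -0.4256] [ 0.4303 -0.0953  0.0061]
```

```bash
python3 jog.py '[[[0, 0, -0.05, 0, 0.02], [0, 0, -0.1, -0.15, 0.02], [0.127, -0.0645, -0.1, -1.2, 0.02], [0.127, -0.0645, -0.1, -1.2, 0.02], [0.127, -0.0645, -0.1, -1.2, 0.02], [0.127, -0.0645, -0.1, -1.2, 0.02], [0.127, -0.0645, -0.1, -1.2, 0.02], [0.127, -0.0645, -0.1, -1.2, 0.02]]]'; python3 jog.py '[[[0, 0, 0, -1.4, 0.02], [0, 0, 0, -1.4, 0.02], [0, 0, 0, -1.4, 0.02], [0, 0, 0, -1.4, 0.02], [0, 0, 0, -1.4, 0.02], [0, 0, 0, -1.4, 0.02], [0, 0, 0, -1.4, 0.02], [0, 0, 0, -1.4, 0.02]]]'; python3 st.py
```

```text
clock: 10.75
tcp_pos: [0.5429, -0.0087, 0.1055]
eef_rot: [0.0, 0.814, 0.58, -0.0]
wrist_force: [-0.2, 0.0, -0.6]
opening: 0.0298
gripper_force: 7.9
clock: 11.55
tcp_pos: [0.5428, -0.009, 0.1056]
eef_rot: [0.0, 0.345, 0.939, 0.0]
wrist_force: [-0.3, 0.5, -0.1]
opening: 0.03
gripper_force: 7.9
yaw x,y [139.6366  49.6366] F [-0.2844  0.4611 -0.1169] T [-0.0502 -0.0014  0.0131] open 0.02997515885241932 j [-0.4114  0.4145  0.4471  1.9854 -0.2467  0.7937  1.0432] [ 0.5428 -0.009   0.1056]
```

```bash
python3 jog.py '[[[0, 0, 0, -0.13, 0.02], [0, 0, 0, -0.265, 0.02], [0, 0, 0, -0.265, 0.02], [0, 0, 0.03, -0.265, 0.02], [0, 0, 0.03, -0.265, 0.02]]]'; python3 st.py
python3 - <<'E'
from h import *
c,w=snap('wrist','w7')
_,t=load('t6');_,s=load('s6')
o=np.zeros((600,800,3),np.uint8)
z=lambda im,x,y,w,h,W,H:cv2.resize(im[y:y+h,x:x+w],(W,H),interpolation=2)
o[:300,:400]=z(t,220,125,120,90,400,300);o[:300,400:]=z(s,200,160,128,96,400,300);o[300:,:400]=z(w,180,120,200,150,400,300)
_,s=snap('scene','s7');o[300:,400:]=z(s,200,160,128,96,400,300)
cv2.imwrite('pics/c7.png',o)
E
```

```text
clock: 12.05
tcp_pos: [0.5403, -0.0089, 0.0731]
eef_rot: [-0.003, 0.222, 0.975, -0.001]
wrist_force: [-0.8, -0.0, -0.7]
opening: 0.0297
gripper_force: 7.9
yaw x,y [154.3135  64.3145] F [-0.7675 -0.0033 -0.6546] T [0.0219 0.0821 0.0133] open 0.029735871967386827 j [-0.345   0.4541  0.3635  2.0056 -0.236   0.7281  1.2855] [ 0.5403 -0.0089  0.0731]
```

View pics/c7.png

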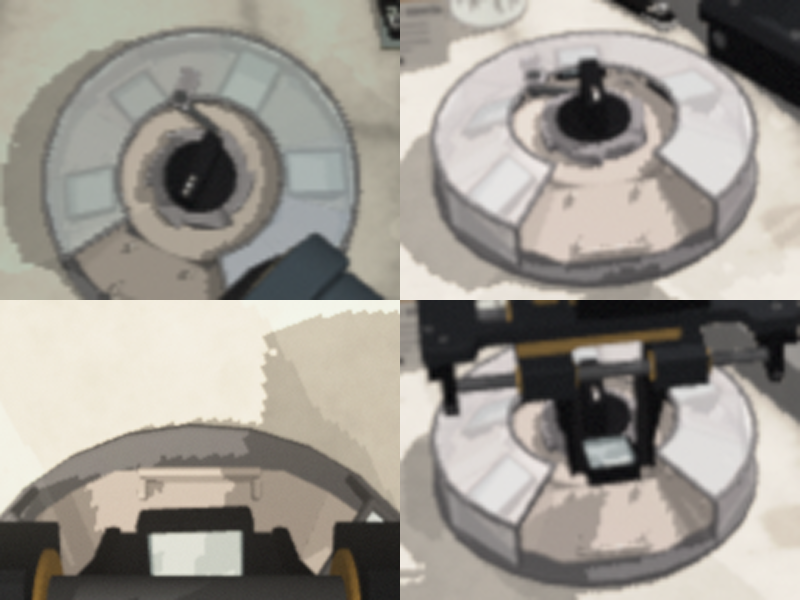

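The w7 tile shows the held prism (glass at (197,553)) facing the lip (140–260,470), with guides at (150,490) and (255,490). The scene tiles show the pocket centred in the opening. Next I'll compute the lateral offset.

Run:
```python
from h import *
np.set_printoptions(precision=4,suppress=True)
r,p,s=R()
A=np.array([.608,-.0393,0])
c,_=load('w7')
q=onz(c,[[250,205.],[310,205],[255,214],[307.5,214]],.0215);
L=q[:2].mean(0);print(q);print('in tool',(q-p)@r);v=L-A;print(np.degrees(np.arctan2(v[1],v[0])),np.linalg.norm(v[:2]))
c,_=load('s6')
P=lambda l:np.array([[200+(x-400)/3.125,160+y/3.125] for x,y in l])
q=onz(c,P([(570,250),(652,243)]),.0215);v=q.mean(0)-A;print(q,np.degrees(np.arctan2(v[1],v[0])),np.linalg.norm(v[:2]))
```

```text
[[ 0.5202 -0.0212  0.0215]
 [ 0.5378  0.0155  0.0215]
 [ 0.5274 -0.021   0.0215]
 [ 0.5429  0.0113  0.0215]]
in tool [[ 0.0147 -0.0204  0.0539]
 [ 0.0147  0.0202  0.0538]
 [ 0.0084 -0.0171  0.0538]
 [ 0.0084  0.0187  0.0538]]
155.2286574922768 0.08695362261658096
[[ 0.5376  0.0212  0.0215]
 [ 0.5158 -0.0201  0.0215]] 153.89136520081854 0.090574848656928
```

```bash
python3 jog.py '[[[-0.001, 0, 0.015, -0.008, 0.02], [-0.001, 0, 0.028, -0.008, 0.02], [-0.001, 0, 0.028, -0.008, 0.02]]]' 5; python3 st.py|cut -c1-110; for i in 1 2 3 4; do python3 jog.py '[[[0, 0, 0.0025, 0, 0.02], [0, 0, 0.0025, 0, 0.02]]]' 4|sed -n 2p; python3 st.py|cut -c1-130;done
```

```text
clock: 12.45
tcp_pos: [0.5423, -0.0094, 0.0456]
eef_rot: [-0.002, 0.217, 0.976, -0.001]
wrist_force: [-1.1, 0.6, 0.4]
opening: 0.0298
gripper_force: 4.9
yaw x,y [154.9057  64.9061] F [-1.0677  0.552   0.4319] T [0.0127 0.0198 0.0674] open 0.029787466064411752 j [
tcp_pos: [0.5438, -0.0095, 0.0448]
yaw x,y [154.9074  64.9074] F [ 0.0985 -0.1156 -0.0205] T [-0.0578  0.0407  0.0032] open 0.03039211702071381 j [-0.3228  0.4997  0
tcp_pos: [0.5438, -0.0095, 0.0424]
yaw x,y [154.9112  64.9112] F [ 0.5069 -0.8583  0.3674] T [ 0.0182 -0.0182  0.0195] open 0.02991179827765697 j [-0.3212  0.5033  0
tcp_pos: [0.544, -0.0093, 0.0399]
yaw x,y [154.9288  64.9288] F [-0.0003 -0.3199  0.4758] T [ 0.066  -0.0221  0.0185] open 0.0297494101563915 j [-0.3196  0.5073  0.
tcp_pos: [0.5439, -0.0092, 0.0373]
yaw x,y [154.9302  64.9302] F [-0.569   1.574   0.5763] T [ 0.2039 -0.0145  0.0043] open 0.029998607720501336 j [-0.318   0.5115
```

```bash
for i in 1 2 3 4; do python3 jog.py '[[[0, 0, 0.002, 0, 0.02], [0, 0, 0.002, 0, 0.02]]]'|sed -n 2p; python3 st.py|cut -c1-105;done
python3 - <<'E'
from h import *
_,w=snap('wrist','w8');_,s=snap('scene','s8')
o=np.hstack([cv2.resize(w[150:270,200:360],(400,300),interpolation=2),cv2.resize(s[195:255,220:300],(400,300),interpolation=2)])
cv2.imwrite('pics/c8.png',o)
E
```

```text
tcp_pos: [0.5438, -0.0093, 0.0353]
yaw x,y [154.923  64.923] F [0.2665 1.3991 0.814 ] T [ 0.2534 -0.026   0.0413] open 0.030173361030926073 
tcp_pos: [0.5438, -0.0094, 0.0332]
yaw x,y [154.914  64.914] F [-0.1735  0.8224  0.2783] T [0.1818 0.0104 0.0363] open 0.029635106729358367 
tcp_pos: [0.5438, -0.0096, 0.0312]
yaw x,y [154.9087  64.9087] F [-0.3655  0.8439  1.4033] T [0.1991 0.0475 0.0175] open 0.02971547596219908
tcp_pos: [0.544, -0.0096, 0.0296]
yaw x,y [154.9045  64.9045] F [-0.8691  0.3956  2.7107] T [0.094  0.18   0.0264] open 0.02955874971079294
```

View pics/c8.png

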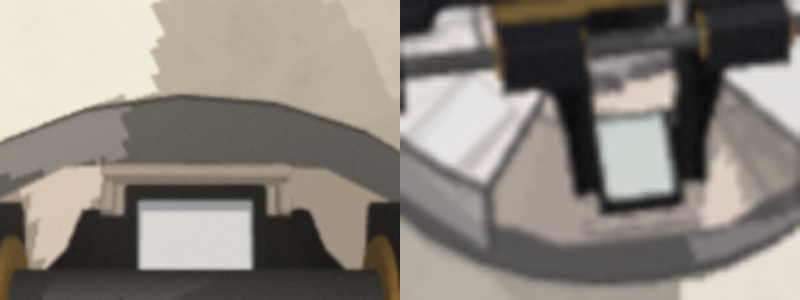

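The prism has pivoted: it lies tilted between the guides (heel at (195,187) in the left tile, against the lip at row ~180). Releasing.

```bash
python3 jog.py '[[[0, 0, 0.0005, 0, 0.034], [0, 0, 0, 0, 0.038], [0, 0, -0.002, 0, 0.046], [0, 0, -0.01, 0, 0.046], [0, 0, -0.03, 0, 0.046], [-0.03, 0, -0.07, 0, 0.046], [-0.1, 0, -0.1, 0, 0.046], [-0.1, 0, -0.1, 0, 0.046]]]'; python3 st.py
python3 - <<'E'
from h import *
_,w=snap('wrist','w9');_,s=snap('scene','s9')
o=np.vstack([np.hstack([cv2.resize(w[60:240,160:400],(400,300),interpolation=2),cv2.resize(s[195:255,220:300],(400,300),interpolation=2)])])
cv2.imwrite('pics/c9.png',o)
E
```

```text
clock: 14.95
tcp_pos: [0.6385, -0.0541, 0.133]
eef_rot: [0.004, 0.218, 0.976, -0.0]
wrist_force: [-0.6, -0.5, 0.1]
opening: 0.0457
gripper_force: 0.0
yaw x,y [154.8562  64.8569] F [-0.6225 -0.4751  0.0771] T [-0.0116  0.0527 -0.0049] open 0.04566464122257667 j [-0.2588  0.5132  0.3864  1.734  -0.2312  0.932   1.3519] [ 0.6385 -0.0541  0.133 ]
```

View pics/c9.png

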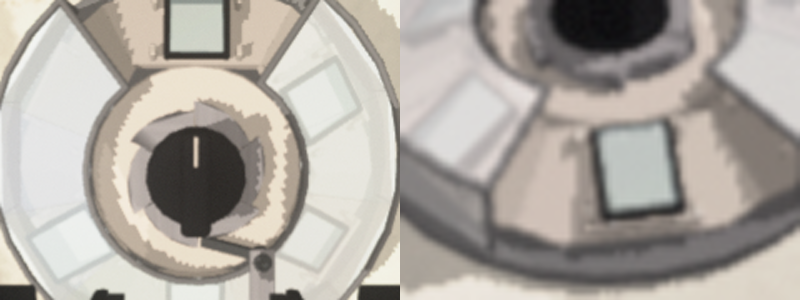

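The c9 view shows the thin prism lying in the pocket, centred between the guides, with the index line pointing at it. I'll check numerically that its heel is at the lip.

Run:
```python
from h import *
np.set_printoptions(precision=4,suppress=True)
c,w=load('w9');A=np.array([.608,-.0393,0])
g=cv2.cvtColor(w,6)
for col in(270,278,286):
  print(col,g[30:105,col])
rows=np.arange(36,100,4.)
q=onz(c,np.c_[0*rows+278,rows],.0253);print(np.c_[rows,np.linalg.norm((q-A)[:,:2],axis=1)*1000])
```

```text
270 [232 232 232 231 232 230 188 145 138 141 139 141 141 139 141 141 135  75
  61  60  65 118 145 147 148 148 147 149 147 148 147 152 178 202 205 206
 205 206 206 206 206 206 207 206 206 208 206 206 208 208 208 208 207 207
 207 208 207 208 209 204 179 113  64  55  64 120 197 200 188 175 197 222
 227 225 227]
278 [231 232 232 232 231 228 171 139 138 141 138 142 140 139 138 139 135  79
  61  60  66 116 147 148 147 145 147 147 148 145 147 151 178 203 206 203
 205 205 206 206 206 206 207 207 208 206 208 207 207 207 208 207 208 208
 209 209 209 210 209 204 178 112  64  56  63 123 196 204 194 189 214 227
 228 227 228]
286 [232 233 232 231 231 229 204 153 135 139 140 141 140 141 141 141 134  77
  63  62  66 119 146 147 147 147 147 149 147 147 148 153 178 203 205 205
 206 206 208 207 207 206 208 207 208 207 208 207 208 210 208 208 207 208
 208 207 208 210 209 207 189 118  64  56  62 122 197 203 194 174 189 217
 227 228 228]
[[36.     95.7055]
 [40.     92.9318]
 [44.     90.1436]
 [48.     87.3407]
 [52.     84.5229]
 [56.     81.6901]
 [60.     78.8421]
 [64.     75.9788]
 [68.     73.1001]
 [72.     70.2057]
 [76.     67.2954]
 [80.     64.3693]
 [84.     61.427 ]
 [88.     58.4684]
 [92.     55.4934]
 [96.     52.5018]]
```

Heel edge at r = 88.2 mm against the 88.1 expected: seated. On to the knob's second click.

```bash
python3 jog.py '[[[0.029, 0, 0, 0, 0.036], [0.029, 0, 0.02, 0, 0.036], [0.029, 0, 0.03, 0, 0.036], [0.029, 0, 0.03, 0, 0.036]]]'; python3 st.py
```

```text
clock: 15.45
tcp_pos: [0.6064, -0.0393, 0.0977]
eef_rot: [-0.002, 0.217, 0.976, -0.0]
wrist_force: [0.5, -0.3, -0.7]
opening: 0.0364
gripper_force: 0.0
yaw x,y [154.929   64.9294] F [ 0.4715 -0.3471 -0.7427] T [-0.0331 -0.0028 -0.0222] open 0.03639248352248416 j [-0.2788  0.512   0.3721  1.8327 -0.2401  0.8452  1.3441] [ 0.6064 -0.0393  0.0977]
```

```bash
python3 jog.py '[[[-0.001, 0, 0.02, 0, 0.036], [-0.001, 0, 0.0385, 0, 0.036], [-0.001, 0, 0.0385, 0, 0.036], [-0.001, 0, 0.0385, 0, 0.008], [-0.001, 0, 0.0385, 0, 0.008], [-0.001, 0, 0.0385, 0, 0.008], [-0.001, 0, 0.0385, 0, 0.008]]]' 20; python3 st.py; python3 jog.py '[[[0, 0, 0, 0.14, 0.008], [0, 0, 0, 0.28, 0.008], [0, 0, 0, 0.42, 0.008], [0, 0, 0, 0.56, 0.008], [0, 0, 0, 0.7, 0.008], [0, 0, 0, 0.84, 0.008], [0, 0, 0, 0.98, 0.008], [0, 0, 0, 1.03, 0.008]]]'; python3 st.py
```

```text
clock: 16.15
tcp_pos: [0.6093, -0.0408, 0.0618]
eef_rot: [0.001, 0.217, 0.976, -0.0]
wrist_force: [-0.5, 0.2, 3.4]
opening: 0.0131
gripper_force: 15.9
yaw x,y [154.915  64.915] F [-0.5317  0.2344  3.3945] T [ 0.545  -0.0803 -0.1047] open 0.013055187257045627 j [-0.261   0.5611  0.3531  1.8508 -0.2648  0.7748  1.3657] [ 0.6093 -0.0408  0.0618]
clock: 16.95
tcp_pos: [0.6072, -0.0423, 0.0618]
eef_rot: [-0.001, 0.671, 0.741, -0.002]
wrist_force: [-5.7, -4.0, 6.7]
opening: 0.0129
gripper_force: 20.0
yaw x,y [95.6519  5.6515] F [-5.7232 -4.029   6.6766] T [-0.8335  1.3338  0.0999] open 0.012898904706473818 j [-0.4496  0.6157  0.6286  1.8637 -0.4792  0.8213  0.5261] [ 0.6072 -0.0423  0.0618]
```

```bash
for d in 1 2; do python3 jog.py '[[[0, 0, 0, -0.03, 0.008], [0, 0, 0, -0.03, 0.008]]]' >/dev/null; python3 st.py|cut -c1-130; done
```

```text
yaw x,y [97.5291  7.5289] F [-5.7391 -3.6439  6.8703] T [-0.8749  1.2208 -0.1794] open 0.012877800483431399 j [-0.4431  0.6131  0.
yaw x,y [99.1836  9.1836] F [-5.6673 -3.1826  6.1575] T [-0.8106  1.2719 -0.3611] open 0.01310634017772618 j [-0.4374  0.6109  0.6
```

The stop is again felt near 97.5°. Forward to about 94.6°, release and lift.

```bash
python3 jog.py '[[[0, 0, 0, 0.04, 0.008], [0, 0, 0, 0.08, 0.008], [0, 0, 0, 0.08, 0.008], [0, 0, 0, 0.08, 0.008]]]' >/dev/null; python3 st.py|cut -c1-130; python3 jog.py '[[[0, 0, 0, 0, 0.04], [0, 0, 0, 0, 0.04], [0, 0, 0, 0, 0.04], [0, 0, -0.03, 0, 0.04], [0, 0, -0.08, 0, 0.05], [0, 0, -0.08, 0, 0.05], [0, 0, -0.08, 0, 0.05]]]' >/dev/null; python3 st.py
python3 - <<'E'
from h import *
np.set_printoptions(precision=4,suppress=True)
# thick prism in top/scene first pictures
c,t=load('w2');g=cv2.cvtColor(t,6)
for f,(x0,y0,x1,y1) in(('w2',(325,75,362,118)),):
  m=(g[y0:y1,x0:x1]<105).astype(np.uint8)
  k=max(cv2.findContours(m,0,2)[0],key=cv2.contourArea)
  print(cv2.approxPolyDP(k,1.5,True)[:,0]+[x0,y0])
snap('top','t10');snap('scene','s10')
E
```

```text
yaw x,y [94.667   4.6668] F [-6.348  -3.0217  6.8513] T [-0.8237  1.2662 -0.0163] open 0.013031793093133275 j [-0.4518  0.6167  0.
yaw x,y [94.801   4.8009] F [-0.3362 -0.5347  0.5438] T [-0.0796  0.0798 -0.0091] open 0.04879229312820857 j [-0.5085  0.519   0.7017  1.8073 -0.4032  0.9596  0.4475] [ 0.6101 -0.0395  0.1422]
[[346  78]
 [335  84]
 [340 114]
 [352 113]
 [357 110]
 [353  82]]
```

Run:
```python
from h import *
np.set_printoptions(precision=4,suppress=True)
for f,B in(('w2',(325,72,362,118)),('w1',(330,130,356,166)),('top0',(203,245,226,272)),('t10',(203,245,226,272))):
  if f=='top0': c,im=ctrl.calibration('top'),cv2.imread('pics/top0.png')
  else: c,im=load(f)
  g=cv2.cvtColor(im,6);x0,y0,x1,y1=B
  m=(g[y0:y1,x0:x1]<105).astype(np.uint8)
  k=max(cv2.findContours(m,0,2)[0],key=cv2.contourArea)
  a=(cv2.approxPolyDP(k,1.2,True)[:,0]+[x0,y0]).astype(float)
  print(f,'minrect',cv2.minAreaRect(k)[1:]);print(np.c_[a,onz(c,a,0)[:,:2],onz(c,a,.036)[:,:2]])
```

```text
w2 minrect ((35.904422760009766, 18.6483154296875), 81.57302856445312)
[[346.      78.       0.4279   0.0988   0.4302   0.0906]
 [335.      84.       0.4299   0.0876   0.4319   0.0807]
 [340.     114.       0.4575   0.0848   0.4565   0.0782]
 [352.     113.       0.4602   0.096    0.4589   0.0881]
 [357.     110.       0.459    0.1012   0.4578   0.0928]
 [353.      82.       0.4334   0.1041   0.435    0.0954]]
w1 minrect ((23.92616844177246, 11.178619384765625), 78.69007110595703)
[[338.     139.       0.4309   0.0879   0.4273   0.0824]
 [343.     144.       0.4394   0.0925   0.4351   0.0865]
 [345.     159.       0.4595   0.0895   0.4536   0.0838]
 [342.     159.       0.4582   0.0857   0.4524   0.0803]
 [348.     161.       0.4634   0.0927   0.4572   0.0867]
 [352.     157.       0.46     0.0993   0.454    0.0928]
 [352.     155.       0.4574   0.1      0.4516   0.0934]
 [349.     159.       0.4613   0.0947   0.4552   0.0886]
 [347.     154.       0.4539   0.0939   0.4484   0.0879]
 [346.     141.       0.4369   0.0974   0.4328   0.091 ]
 [349.     137.       0.4331   0.1026   0.4293   0.0958]]
top0 minrect ((9.050968170166016, 15.414929389953613), 8.130102157592773)
[[212.     252.       0.4602   0.101    0.4568   0.0952]
 [210.     265.       0.4333   0.1046   0.4309   0.0986]
 [218.     267.       0.4291   0.0879   0.4269   0.0825]
 [220.     253.       0.4581   0.0843   0.4548   0.079 ]]
t10 minrect ((26.0, 22.0), 90.0)
[[225.     245.       0.4747   0.0742   0.4708   0.0693]
 [203.     245.       0.4749   0.1203   0.471    0.1137]
 [203.     271.       0.421    0.1189   0.419    0.1124]
 [212.     271.       0.421    0.1002   0.419    0.0944]
 [218.     266.       0.4312   0.0879   0.4289   0.0826]
 [219.     258.       0.4477   0.0862   0.4448   0.0809]
 [225.     248.       0.4684   0.0741   0.4648   0.0692]]
```

```bash
python3 jog.py '[[[0.144, -0.152, 0, 0.188, 0.044], [0.144, -0.152, 0, 0.188, 0.044], [0.144, -0.152, 0, 0.188, 0.044], [0.144, -0.152, 0, 0.188, 0.044], [0.144, -0.152, 0, 0.188, 0.044], [0.144, -0.152, 0.04, 0.188, 0.044], [0.144, -0.152, 0.06, 0.188, 0.044], [0.144, -0.152, 0.06, 0.188, 0.044]]]' >/dev/null; python3 st.py
python3 - <<'E'
from h import *
snap('wrist','w11')
E
```

```text
yaw x,y [ 83.979  353.9777] F [-0.4756  0.0223 -0.1041] T [-0.0923  0.1069  0.0119] open 0.04400933974074117 j [-0.9019  0.3871  0.7492  2.2114 -0.4124  0.6895  0.0314] [0.4433 0.0901 0.0783]
```

```bash
python3 jog.py '[[[0.0005, 0.001, 0.025, 0, 0.044], [0.0005, 0.001, 0.045, 0, 0.044], [0.0005, 0.001, 0.052, 0, 0.044], [0.0005, 0.001, 0.052, 0, 0.044], [0.0005, 0.001, 0.052, 0, 0.02], [0.0005, 0.001, 0.052, 0, 0.02], [0.0005, 0.001, 0.052, 0, 0.02], [0.0005, 0.001, 0.052, 0, 0.02]]]' 5; python3 st.py
```

```text
clock: 20.2
tcp_pos: [0.4471, 0.0914, 0.0296]
eef_rot: [0.0, 0.743, 0.669, 0.001]
wrist_force: [-0.0, 0.7, 3.7]
opening: 0.0298
gripper_force: 5.0
yaw x,y [ 83.9873 353.9872] F [-0.0442  0.691   3.7476] T [-0.1492  0.1694  0.017 ] open 0.029810041204385226 j [-0.8113  0.477   0.6496  2.2349 -0.5315  0.5808  0.1339] [0.4471 0.0914 0.0296]
```

```bash
python3 jog.py '[[[0, 0, -0.03, 0, 0.02], [0, 0, -0.08, -0.1, 0.02], [-0.0874, 0.0991, -0.08, -1.236, 0.02], [-0.0874, 0.0991, -0.08, -1.236, 0.02], [-0.0874, 0.0991, -0.08, -1.236, 0.02], [-0.0874, 0.0991, -0.08, -1.236, 0.02], [-0.0874, 0.0991, -0.08, -1.236, 0.02], [-0.0874, 0.0991, -0.08, -1.236, 0.02]]]'>/dev/null; python3 st.py; python3 jog.py '[[[0, 0, 0, -0.15, 0.02], [0, 0, 0, -0.27, 0.02], [0, 0, 0, -0.27, 0.02], [0, 0, 0, -0.27, 0.02]]]' >/dev/null;python3 st.py
```

```text
yaw x,y [140.4473  50.4473] F [-0.2967  0.0925 -0.4293] T [0.0134 0.0467 0.0164] open 0.02954470529051984 j [-0.472   0.4095  0.5161  2.0007 -0.2774  0.7995  1.0843] [ 0.536  -0.0065  0.1089]
yaw x,y [155.4586  65.4586] F [ 1.3933 -0.3852 -0.009 ] T [-0.0494  0.0182  0.0012] open 0.030034559011003173 j [-0.422   0.3995  0.4495  1.9982 -0.2394  0.7944  1.308 ] [ 0.536  -0.0061  0.109 ]
```

```bash
python3 jog.py '[[[-0.001, 0, 0.03, 0.011, 0.02], [-0.001, 0, 0.053, 0.011, 0.02], [-0.001, 0, 0.053, 0.011, 0.02], [-0.001, 0, 0.053, 0.011, 0.02]]]' 4 >/dev/null; python3 st.py; for i in 1 2 3; do python3 jog.py '[[[0, 0, 0.002, 0, 0.02], [0, 0, 0.002, 0, 0.02]]]'>/dev/null; python3 st.py|cut -c1-120;done; python3 -c "
from h import *
snap('wrist','w12');snap('scene','s12');print(R()[1])"
```

```text
yaw x,y [154.926  64.926] F [0.2894 0.3622 0.8055] T [-0.0046 -0.0637  0.0058] open 0.029818146017702885 j [-0.3873  0.4818  0.413   2.0297 -0.2966  0.6874  1.3484] [ 0.537  -0.0065  0.0561]
yaw x,y [154.9696  64.9697] F [-0.3119 -0.614   1.164 ] T [0.0558 0.0097 0.0083] open 0.029716336414958914 j [-0.3855  0
yaw x,y [154.9843  64.9843] F [-0.3552  0.553  -1.0942] T [-0.0221  0.0326 -0.0198] open 0.029944155436288238 j [-0.3835
yaw x,y [154.9682  64.9683] F [ 0.1124 -1.4867  1.5321] T [-0.0186 -0.0598  0.0131] open 0.029769391687749603 j [-0.3817
[ 0.53749259 -0.00660273  0.05021716]
```

```bash
for i in 1 2 3 4; do python3 jog.py '[[[-0.0012, 0, 0.0007, 0, 0.02], [-0.0025, 0, 0.0015, 0, 0.02], [-0.0025, 0, 0.0015, 0, 0.02]]]'>/dev/null; python3 st.py|cut -c1-120;done
python3 - <<'E'
from h import *
_,w=snap('wrist','w13');_,s=snap('scene','s13');print(R()[1]);_,t=load('w12');_,u=load('s12')
f=lambda w:cv2.resize(w[150:270,200:360],(400,300),interpolation=2)
e=lambda s:cv2.resize(s[180:255,215:315],(400,300),interpolation=2)
cv2.imwrite('pics/c13.png',np.vstack([np.hstack([f(t),e(u)]),np.hstack([f(w),e(s)])]))
E
```

```text
yaw x,y [154.9705  64.9705] F [ 0.6905 -0.0199  5.787 ] T [-0.1216  0.0984  0.0018] open 0.02920340940900949 j [-0.3774 
yaw x,y [154.9683  64.9683] F [-0.4603 -0.0059  2.9445] T [-0.0236  0.0654  0.0359] open 0.029967344804916137 j [-0.3733
yaw x,y [154.9796  64.9796] F [-0.0727  0.3812  2.7227] T [ 0.0138 -0.0172  0.0339] open 0.029741144140278824 j [-0.3693
yaw x,y [154.9843  64.9843] F [-0.2031  1.1004  1.655 ] T [ 0.0118 -0.0686  0.0018] open 0.029678668437410835 j [-0.3653
[ 0.54576514 -0.01055227  0.04360565]
```

Run:
```python
from h import *
np.set_printoptions(precision=3,suppress=True,linewidth=160)
A=np.array([.608,-.0395]);u=np.array([-.9048,.4258])
X=lambda r,z:np.r_[A+u*r/1e3,z/1e3]
for f in('w12','w13'):
  c,w=load(f);g=cv2.cvtColor(w,6)
  print(f,'phi0',proj(c,[X(89.3,21.3)]),'phi30',proj(c,[X(93.2,25.9)]),'lip',proj(c,[X(85.3,21.3)]))
  print([ (col,''.join(' .:*#'[4-min(4,int(v)//52)] for v in g[150:260,col])) for col in(258,278,298)])
```

```text
w12 phi0 [[279.452 215.353]] phi30 [[279.514 211.164]] lip [[279.425 221.624]]
[(258, '                                           .:*::::::::::::::*******##*************************::..........::*#'), (278, '                                       ...:*:::*******::**********###*************************:...........::*#'), (298, '...........................................::*********************###########********************:::::::::::*#')]
w13 phi0 [[279.643 203.16 ]] phi30 [[279.71  198.401]] lip [[279.613 209.779]]
[(258, '                               .:::::::::::::::::*****###**::::::::::::::::::::............................:**'), (278, '                           ...:***********************###**::::::::::::::::::::............................:*#'), (298, '...............................:*********************####**:::::::::::::::::::::::.........................:*#')]
```

View pics/c13.png

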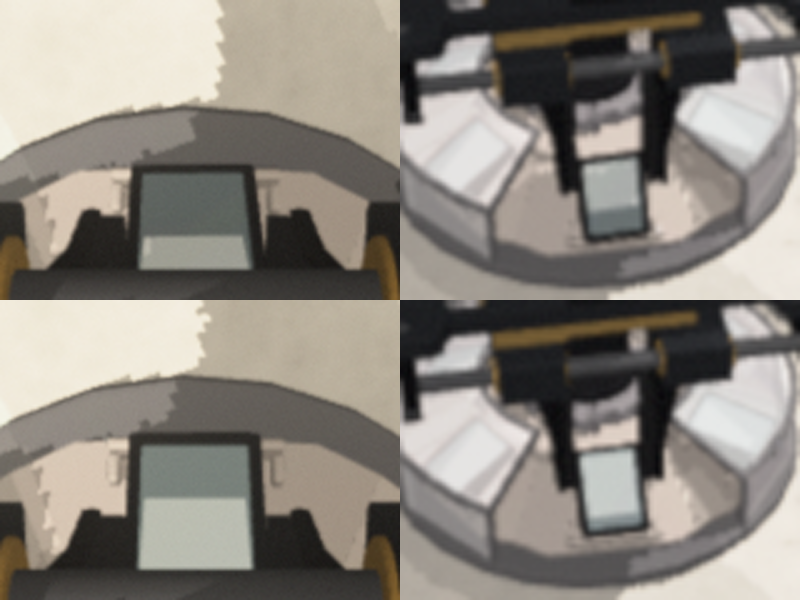

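The view shows the tilt growing (the bright sloping face is longer in the lower tiles), with the heel end over the lip and centred between the guides at (115,465) and (275,465). Continuing along the arc.

```bash
for i in 1 2 3 4; do python3 jog.py '[[[-0.001, 0, 0.0008, 0, 0.02], [-0.002, 0, 0.0016, 0, 0.02], [-0.002, 0, 0.0016, 0, 0.02]]]'>/dev/null; python3 st.py|cut -c1-120;done
python3 - <<'E'
from h import *
np.set_printoptions(precision=3,suppress=True,linewidth=160)
p=R()[1];print(p)
A=np.array([.608,-.0395]);u=np.array([-.9048,.4258])
print(np.linalg.norm(p[:2]-A))
X=lambda r,z:np.r_[A+u*r/1e3,z/1e3]
c,w=snap('wrist','w14');snap('scene','s14');g=cv2.cvtColor(w,6)
print('phi45',proj(c,[X(92.2,28.2)]),'phi55',proj(c,[X(91.0,29.4)]))
print([ (col,''.join(' .:*#'[4-min(4,int(v)//52)] for v in g[150:260,col])) for col in(258,278,298)])
E
```

```text
yaw x,y [154.9808  64.9808] F [ 0.4584 -0.4327  2.4469] T [ 0.064  -0.0181  0.0464] open 0.029942200601501934 j [-0.3618
yaw x,y [154.9756  64.9756] F [ 0.2956 -0.3337  1.2353] T [ 0.0017  0.0146 -0.0049] open 0.029810857873375292 j [-0.3583
yaw x,y [154.9898  64.9898] F [-1.3311 -0.9178  2.9788] T [0.1064 0.3624 0.0451] open 0.030048253803021074 j [-0.3549  0
yaw x,y [155.0313  65.0311] F [-5.9669  2.6623 12.5971] T [0.6696 1.29   0.0724] open 0.029603512610651868 j [-0.3519  0
[ 0.552 -0.013  0.038]
0.062239717608245794
phi45 [[278.943 192.461]] phi55 [[278.939 195.097]]
[(258, '                      .:*::::::::::::::::::*****###***::::::::::::::.........   ..  .   ..                ..**'), (278, '......................:*************************####**::::::::::::::...........       . .         .       ..**'), (298, '.......................:************************####**::::::::::::::...........................        .. ..*#')]
```

Finger tips are now touching the floor (12 N), so I'll back off slightly and release gently.

```bash
python3 jog.py '[[[0.0005, 0, -0.0015, 0, 0.02], [0.0005, 0, -0.0015, 0, 0.02], [0.0005, 0, -0.0015, 0, 0.031], [0.0005, 0, -0.0015, 0, 0.032], [0.0005, 0, -0.0015, 0, 0.034], [0.0005, 0, -0.0015, 0, 0.036], [0.0005, 0, -0.003, 0, 0.042], [0.0005, 0, -0.003, 0, 0.046]]]'; python3 st.py|cut -c1-120;  python3 jog.py '[[[0, 0, -0.01, 0, 0.046], [0, 0, -0.03, 0, 0.046], [-0.03, 0, -0.06, 0, 0.046], [-0.09, 0, -0.095, 0, 0.046], [-0.09, 0, -0.095, 0, 0.046], [-0.09, 0, -0.095, 0, 0.046]]]' >/dev/null; python3 st.py
python3 - <<'E'
from h import *
np.set_printoptions(precision=1,suppress=True,linewidth=160)
c,w=snap('wrist','w15');snap('scene','s15')
g=cv2.cvtColor(w,6)
A=np.array([.608,-.0395]);u=np.array([-.9048,.4258])
X=lambda r,y,z:np.r_[A+(u*r+np.array([-u[1],u[0]])*y)/1e3,z/1e3]
# expected outline of seated thick: outer top edge (91,29.4), toe top (54.2,39.4), toe bottom (51.3,35.3)
print(proj(c,[X(91,-15,29.4),X(91,15,29.4),X(54.2,-15,39.4),X(54.2,15,39.4),X(51.3,0,35.3)]))
for col in range(250,312,4): print(col,''.join(' .:*#'[4-min(4,int(v)//52)] for v in g[15:115,col]))
E
```

```text
clock: 25.9
tcp_pos: [0.5531, -0.0142, 0.0404]
eef_rot: [0.0, 0.217, 0.976, -0.0]
wrist_force: [0.1, -0.2, -0.6]
opening: 0.0429
gripper_force: 0.0
yaw x,y [154.9662  64.9662] F [ 0.1452 -0.1875 -0.6217] T [-0.0355  0.0018  0.0267] open 0.04286572522510305 j [-0.3542 
yaw x,y [154.8714  64.8718] F [-0.2994 -0.0431 -0.6321] T [0.039  0.0426 0.0169] open 0.04585486226833055 j [-0.3058  0.5159  0.4536  1.7338 -0.2681  0.9471  1.3851] [ 0.6377 -0.054   0.1382]
[[299.2  44.5]
 [259.9  44.4]
 [299.2  94.1]
 [259.7  94. ]
 [279.4  98.4]]
250                            .::::::::::::::.............................................::**::...... 
254                           .::::::::::.  ........ ...............................:......:::..        
258                           .::::::::::. ....:::::::::.....................:::::::.......::.          
262                          .::::**************************************************#*:......           
266                         .::::*****:.:::.::..:.::..                           .****:.....            
270                         .::::*****
[... 413 characters left out ...]
::*****::::::::::::::..                           .****:....             
290                         .::::*****:::::::::.::::..                           .****:.....            
294                          .:::******:::::::::::::::::::::::::::::::::::::::::::****:......           
298                           .::::*******::********::::::::::::::::::::::::::::::::::......:..         
302                          .:::::::::::::::::::::::::::::::::::::::.:::::::..............::::.        
306                           ..::::::::::::::::.:::::::::::::::::::::.:.......:............:**::..     
310                            ..:::::::::::*:::::::::::::.................................:::***::..
```

The outline matches the seated pose: outer edge at row 44 (44.5 predicted), toe at 94–98, and centred. The gripper is clear, so I'm handing in.

```bash
python3 jog.py '[[[0, 0, -0.05, 0, 0.05], [0, 0, -0.05, 0, 0.05], [0, 0, -0.05, 0, 0.05]]]'; python3 -c "
from workcell import ctrl
print(ctrl.finish_job())"
```

```text
clock: 26.9
tcp_pos: [0.6336, -0.0511, 0.1858]
eef_rot: [-0.0, 0.216, 0.976, 0.0]
wrist_force: [-0.4, -0.1, -1.2]
opening: 0.0494
gripper_force: 0.0
the job is handed in; nothing more can be done
None
```

The job is handed in at 26.9 s: the thin prism is in the first pocket and the thick one in the second. The last images showed each seated at its lip, with the wheel about 0.05 rad past the second click. I did not re-photograph the thin prism after the second turn, nor check that the bystanders stayed put.

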